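# Put the stacked hole saws back on their keeping blocks

## Robot

A 6-joint arm with a two-finger parallel gripper is mounted at the origin on the work surface. World frame = base frame: x ahead of the robot, y to its left, z up, the work surface at z = 0. Lengths are in m, angles in rad, forces in N, time in s.
With the tool pointing down it reaches from about 0.375 to 0.9 m from the base axis. Payload 3.1 kg.
Tool frame: the origin (TCP) lies between the finger pads; the fingertips stand manip.finger_overhang ahead of it and the grasp point (between the pads) lies 5 mm behind it (manip.finger_overhang is the distance from the TCP to the fingertips, in m); z points along the fingers, y is the line along which they close (so a half turn about z gives the same grasp; the last joint's range is limited). The gripper opens to 85 mm and grips with 20 to 120 N. Pads are 22 mm wide; open, the fingers measure 114 mm over their backs; the gripper's body (76 mm by 85 mm) begins 54 mm behind the grasp point. The pads swing forward as they close: fully open they stand 13 mm farther back than shut.
Start: joints at [0.992, 0.527, 1.433, -0, 1.181, -0.178], TCP at [0.244, 0.575, 0.245] pointing down, gripper open.
Joint ranges: [-3.08, 3.08], [-0.75, 2.2], [0.22, 2.44], [-1.43, 4.57], [0, 2.65], [-2.85, 2.85]. Speed limits (rad/s): [2.79, 2.79, 3.14, 3.14, 3.14, 3.14].

## Interface

Orientations are given as a unit quaternion [x, y, z, w].
In Python, from station import manip gives the robot as it stands.
- The arm moves only by the tool drive_tool, never from a script. Its argument "plan" is a list of rows, each a list of 7 numbers: the shift along the tool's x, y, z in m, then the turn, a rotation vector about the tool's x, y, z in degrees, then the opening, from -1 (shut) to 1 (fully open). In form: [[x, y, z, wx, wy, wz, gripper], ...]. A call has 1 to 10 rows; each row shifts and turns the commanded pose from where the row before left it, along the tool's axes as they then stand; what a row does not reach is not made up. A row lasts 1/10 s, in which the tool goes at most 50 mm and 8.59 degrees, less where a joint would pass 70% of its speed; a pose out of reach is approached as far as the arm can. A call is refused whole if a number of a shift passes 0.05 or a number of a turn 8.59, either way. A call with a gripper value outside its range is refused whole. The fingers move at their own pace and stop on an object; "newtons" is the grip in N (left out, the last holds). Time passes only in rows, so rows that do not move let the fingers close. It gives the time, the measured TCP pose, the force, the opening and the grip force at its end, in the units of the state.
- manip.sense(): the state, without advancing time (a new reading comes with each control period).
- manip.snapshot(name): name is "scene" or "top"; returns a dict with "image" (480x640x3 uint8, red, green, blue), "z_map" (480x640 float32, m along the optical axis (not along the pixel's ray), 0 where there is no reading), "fov_y" (degrees; the focal length in pixels is half the picture's height over the tangent of half this angle, whatever the lens; pixels are square), "cx", "cy" (the principal point, pixels), "k1" (the pictures are not rectified: a ray, as slopes to the right and down, at radius r is drawn at 1 + k1 r^2 times it, then the intrinsics apply), "extrinsics" (4x4, takes a point from camera to world coordinates). Camera axes: x right, y up, looking along -z (the intrinsics and any distortion apply to the point x, -y, -z); pixel columns grow to the right and rows downward; lengths in m; the calibration is good to about 2 mm. A picture is of the moment at which its call begins.
- manip.sign_off(): hands the job in; it is judged then, once.
The state is a dict: "t": time; "q": joint angles; "qd": joint speeds; "tau": joint torques, N m; "tcp_pos": TCP position; "tool_rot": TCP orientation; "force": force on the tool from outside, world axes, zero at the start; "ft_torque": the same for the moment, N m; "finger_gap": opening from 0.0 (shut) to 1.0 (fully open); "gripper_force": force on a finger pad.
Only numpy, scipy, OpenCV 4.12 (cv2) and the standard library are available. Lean on these libraries where they do the work, as an engineer would, in place of code of your own. Each camera call takes 0.05 s, during which the arm holds its last target. There are 200 camera calls.

## Task

The four hole saws have been left in two stacks on the bench: take the stacks apart and put every saw away, mouth down, over its post and flat on its block. The second largest saw (57 mm) belongs on the block with the thickest post and the third (44 mm) on the one with the middling post; the smallest goes over the thin post, and the largest is then lowered over it so that the two are kept nested on that block. Set the saws down rather than dropping them, and do not shove or tip the glue bottle, the tape measure or the bowl of screws.

Things in the scene. Friction and masses are not known exactly. Their poses are not given: they have to be found in the camera images.
- saw_68: the largest hole saw: steel cup standing mouth down on its toothed rim, 68 mm outside diameter, 44 mm tall, wall 3 mm (inside 62 mm), flat 5 mm cap on top with a dark threaded hole. At the start it stands on the bench with one of the two smaller saws on its cap. Origin: centre of the toothed rim (underside); z up; yaw does not matter.
- saw_57: a hole saw: steel cup standing mouth down on its toothed rim, 57 mm outside diameter, 44 mm tall, wall 3 mm (inside 51 mm), flat 5 mm cap on top with a dark threaded hole. At the start it stands on the bench with one of the two smaller saws on its cap. Origin: centre of the toothed rim (underside); z up; yaw does not matter.
- saw_44: a hole saw: steel cup standing mouth down on its toothed rim, 44 mm outside diameter, 34 mm tall, wall 3 mm (inside 38 mm), flat 5 mm cap on top with a dark threaded hole. At the start it stands, mouth down, centred within 8 mm on one of the two larger saws (rim 44 mm above the bench). Origin: centre of the toothed rim (underside); z up; yaw does not matter.
- saw_32: the smallest hole saw: steel cup standing mouth down on its toothed rim, 32 mm outside diameter, 34 mm tall, wall 3 mm (inside 26 mm), flat 5 mm cap on top with a dark threaded hole. At the start it stands, mouth down, centred within 8 mm on one of the two larger saws (rim 44 mm above the bench). Origin: centre of the toothed rim (underside); z up; yaw does not matter.
- block_thin: the largest keeping block, fixed to the bench: pale wooden square 104 x 104 mm, 15 mm thick, with a dark dowel post upright in its middle, 10 mm in diameter, 26 mm tall (top 41 mm above the bench). Home of the smallest saw, over the thin post, and of the largest saw, which stands around it on the same block. Origin: centre of its underside on the bench; z up, x and y along its edges.
- block_thick: a keeping block, fixed to the bench: pale wooden square 84 x 84 mm, 15 mm thick, with a dark dowel post upright in its middle, 34 mm in diameter, 26 mm tall (top 41 mm above the bench). Home of the 57 mm saw, which drops over the post and stands on the block. Origin: centre of its underside on the bench; z up, x and y along its edges.
- block_middle: the smallest keeping block, fixed to the bench: pale wooden square 68 x 68 mm, 15 mm thick, with a dark dowel post upright in its middle, 22 mm in diameter, 26 mm tall (top 41 mm above the bench). Home of the 44 mm saw, which drops over the post and stands on the block. Origin: centre of its underside on the bench; z up, x and y along its edges.
- glue: white glue bottle with an orange cap, 60 mm in diameter, 170 mm tall, standing loose towards the back of the work area; not to be moved. Origin: centre of its underside.
- tape: black and yellow tape measure, 62 x 34 mm on the bench and 60 mm tall, loose, in the middle of the work area; not to be moved. Origin: centre of its underside.
- screws: small round metal bowl of brass screws, 62 mm across, 22 mm tall, loose, in the middle of the work area; not to be moved. Origin: centre of its underside.
Mind the look-alikes: they are no part of the job. Leave any purple look-alike of the saw_57 alone. Leave any red look-alike of the block_thin alone.

How it is judged:
By the outcome, as a careful person would: the job done as asked, in the order asked, and still so for the second after the job is handed in, with the robot touching nothing.
It also fails if it takes over 125 s, if anything falls off the work surface, if the arm or the gripper's body presses on something with over 40 N, if the wrist force passes 120 N, or if a joint passes its speed limit or range.

## Working session

There is one attempt and no reset: what is moved stays moved. The work goes in short steps, Python scripts to look and compute and a tool call to move; the robot and the scene stay as the last step left them, time stands still between calls to the robot, and variables do not carry over. Pictures are saved under pics/ and viewed, at most 14 in all, crops included, and the job is handed in when it is done.

Besides the shell and the picture viewer there is one more tool, called after "Call:" as name([rows], argument=value, ...), one row to a line, values as JSON. drive_tool: Moves the arm, as the interface text tells. Its arguments: {"type":"object","properties":{"plan":{"type":"array"},"newtons":{"type":"number"}},"required":["plan"]}

```bash
mkdir -p pics; ls; cat > h.py <<'E'
import numpy as np, cv2
from station import manip
def snap(n):
    s=manip.snapshot(n); return s
def rays(s,uv):
    uv=np.atleast_2d(np.array(uv,float)); f=240/np.tan(np.radians(s["fov_y"])/2)
    K=np.array([[f,0,s["cx"]],[0,f,s["cy"]],[0,0,1]])
    p=cv2.undistortPoints(uv.reshape(-1,1,2),K,np.array([s["k1"],0,0,0,0.])).reshape(-1,2)
    d=np.c_[p[:,0],-p[:,1],-np.ones(len(p))]
    E=np.array(s["extrinsics"]); return E[:3,3],d@E[:3,:3].T
def onplane(s,uv,z):
    o,d=rays(s,uv); return o+d*((z-o[2])/d[:,2])[:,None]
def cloud(s):
    v,u=np.mgrid[0:480,0:640]; o,d=rays(s,np.c_[u.ravel(),v.ravel()])
    z=s["z_map"].reshape(-1,1); P=o+d*z; P[z[:,0]<=0]=np.nan; return P.reshape(480,640,3)
E
python3 - <<'E'
from h import *
st=manip.sense(); print(manip.finger_overhang,st)
for n in("scene","top"):
    s=snap(n); cv2.imwrite(f"pics/{n}0.png",s["image"][...,::-1]); np.save(f"{n}0.npy",s,allow_pickle=True)
    print(n,s["fov_y"],s["cx"],s["cy"],s["k1"],np.round(s["extrinsics"],3))
E
```

```text
pics
0.014 {'t': 0.0, 'q': array([ 9.91507721e-01,  5.28448525e-01,  1.43389912e+00,  9.92774797e-06,
        1.18139087e+00, -1.78478230e-01]), 'qd': array([ 0.00172122,  0.00154606, -0.00077914, -0.00091349, -0.00017036,
       -0.00037774]), 'tau': array([ 3.08850867e-04, -4.42357385e+01, -1.78026885e+01, -3.79941112e-04,
        8.37654748e-03,  1.57977968e-05]), 'tcp_pos': array([0.24343198, 0.57490443, 0.24434543]), 'tool_rot': array([ 1.99068163e-01,  9.79985059e-01, -9.95138704e-04, -4.01123841e-04]), 'force': array([-0.24563887,  0.01926865,  0.41299257]), 'ft_torque': array([0.00099188, 0.01937171, 0.00556226]), 'gripper_force': 0.0, 'finger_gap': 1.0056967640609409}
scene 47.13497525767142 317.1247661950102 237.70920461997176 -0.061470599780285795 [[-0.814 -0.5    0.295  0.798]
 [ 0.581 -0.695  0.423  0.392]
 [-0.007  0.516  0.857  0.839]
 [ 0.     0.     0.     1.   ]]
top 48.49331201380687 324.2534173237883 239.54693849526626 0.055449268331868806 [[ 0.03   0.996 -0.085  0.427]
 [-1.     0.03  -0.008 -0.008]
 [-0.006  0.085  0.996  1.149]
 [ 0.     0.     0.     1.   ]]
```

View pics/scene0.png

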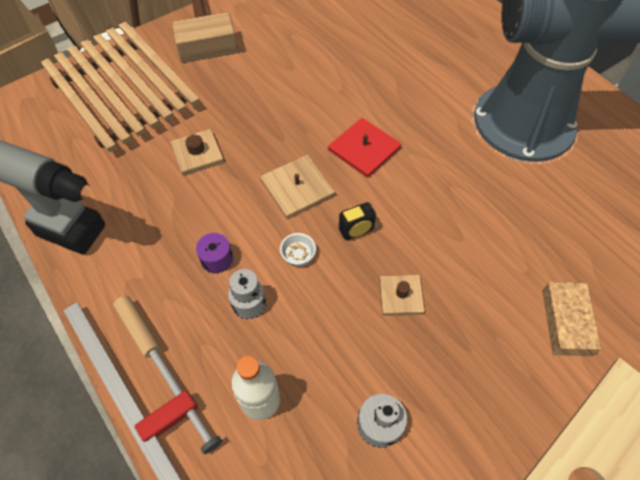

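View pics/top0.png

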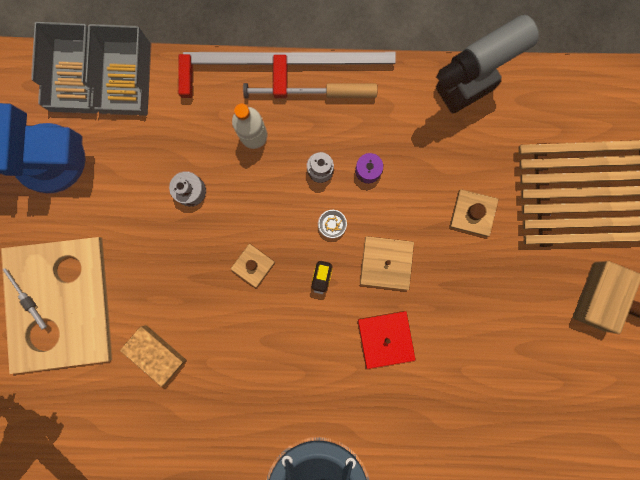

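The top view shows two stacks at (320,166) and (186,189), the purple decoy at (370,167) and the red decoy block at (387,340). The thin block is at (388,263), the thick at (474,213) and the middle at (252,266). The glue is at (250,128), the tape at (322,277) and the bowl at (333,224). In the scene view the stacks are at (247,293) and (383,418).

```bash
python3 - <<'E'
from h import *
S={n:np.load(n+"0.npy",allow_pickle=True).item() for n in("scene","top")}
C={n:cloud(S[n]) for n in S}
t=C["top"]
obj=dict(stackA=(320,166),stackB=(186,189),purple=(370,167),thin=(388,263),thick=(474,213),mid=(252,266),glue=(250,128),tape=(322,277),bowl=(333,224),red=(387,340))
for k,(u,v) in obj.items():
    p=onplane(S["top"],(u,v),.03)[0]
    for n in S:
        P=C[n].reshape(-1,3); w=P[(np.hypot(P[:,0]-p[0],P[:,1]-p[1])<.075)]
        w=w[np.isfinite(w[:,0])]
        h=w[w[:,2]>.008]; hist,e=np.histogram(h[:,2],bins=np.arange(.006,.2,.004))
        print(k,n,"bench",np.round(np.median(w[w[:,2]<.008][:,2]),4),[(round(e[i]+.002,3),int(c)) for i,c in enumerate(hist) if c>25])
        for lo,hi in((.010,.02),(.036,.048),(.073,.084)):
            q=h[(h[:,2]>lo)&(h[:,2]<hi)]
            if len(q)>20:
                (cx,cy),(a,b),ang=cv2.minAreaRect(q[:,:2].astype(np.float32)); c2,r=cv2.minEnclosingCircle(q[:,:2].astype(np.float32))
                print("   ",lo,len(q),"z",round(np.median(q[:,2]),4),"rect",round(cx,4),round(cy,4),round(a,4),round(b,4),round(ang,1),"circ",np.round(c2,4),round(r,4))
a=[S["top"]["image"][v-40:v+40,u-50:u+50] for u,v in((320,166),(186,189),(370,167),(388,263),(474,213),(252,266))]
a=[cv2.resize(x,None,fx=2.6,fy=2.6,interpolation=cv2.INTER_CUBIC) for x in a]
cv2.imwrite("pics/crop.png",np.vstack([np.hstack(a[:3]),np.hstack(a[3:])])[...,::-1])
E
```

```text
stackA scene bench -0.0014 [(np.float64(0.012), 35), (np.float64(0.016), 36), (np.float64(0.02), 34), (np.float64(0.024), 37), (np.float64(0.028), 38), (np.float64(0.032), 41), (np.float64(0.036), 39), (np.float64(0.04), 118), (np.float64(0.044), 214), (np.float64(0.048), 37), (np.float64(0.056), 33), (np.float64(0.06), 30), (np.float64(0.064), 36), (np.float64(0.068), 32), (np.float64(0.072), 38), (np.float64(0.076), 459), (np.float64(0.08), 102)]
    0.01 87 z 0.0147 rect 0.6816 0.0336 0.0173 0.0526 73.2 circ [0.6791 0.0253] 0.0264
    0.036 373 z 0.0426 rect 0.6779 0.0202 0.0434 0.0565 73.2 circ [0.6757 0.0139] 0.0287
    0.073 571 z 0.0768 rect 0.674 0.012 0.0437 0.0423 62.1 circ [0.6747 0.0108] 0.0229
stackA top bench 0.0002 [(np.float64(0.044), 97), (np.float64(0.048), 38), (np.float64(0.076), 148), (np.float64(0.08), 185)]
    0.01 23 z 0.0142 rect 0.6599 0.0091 0.0187 0.0556 16.1 circ [0.6689 0.0117] 0.0279
    0.036 154 z 0.0441 rect 0.6736 0.0155 0.0562 0.0485 77.4 circ [0.677  0.0147] 0.0282
    0.073 353 z 0.0782 rect 0.6761 0.0124 0.0432 0.0409 1.7 circ [0.676  0.0128] 0
[... 5765 characters left out ...]
 -0.0359 0.0587 0.099 2.5 circ [ 0.5473 -0.0372] 0.0523
bowl top bench 0.0004 [(np.float64(0.008), 50), (np.float64(0.012), 96), (np.float64(0.016), 64), (np.float64(0.02), 83), (np.float64(0.024), 63)]
    0.01 194 z 0.0141 rect 0.5529 -0.0371 0.1064 0.056 78.2 circ [ 0.5478 -0.0357] 0.054
red scene bench -0.0009 [(np.float64(0.008), 57), (np.float64(0.012), 1189), (np.float64(0.016), 877)]
    0.01 2077 z 0.0137 rect 0.3156 -0.136 0.1047 0.106 11.7 circ [ 0.3152 -0.136 ] 0.072
red top bench 0.0001 [(np.float64(0.008), 33), (np.float64(0.012), 779), (np.float64(0.016), 1508), (np.float64(0.02), 176)]
    0.01 2439 z 0.0149 rect 0.3165 -0.1354 0.1058 0.1037 11.6 circ [ 0.3161 -0.1341] 0.0723
```

View pics/crop.png

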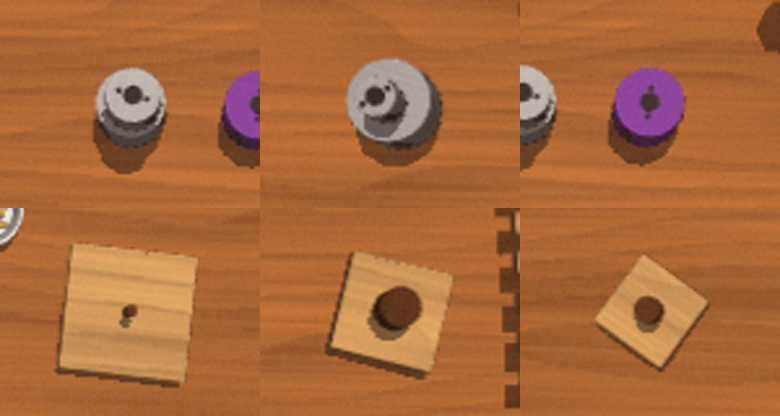

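Stack A is 44 on 57 at about (0.676, 0.013) and stack B is 32 on 68 at about (0.621, 0.296). The steel stack fits the description, so the purple saw and red block are left alone. Both views agree to about 2 mm and the heights match the text (44/78/15/41 mm), so I'll move.

```bash
cat > g.py <<'E'
import sys
from h import *
from scipy.spatial.transform import Rotation as R
s=manip.sense(); p=np.array(s["tcp_pos"]); r=R.from_quat(s["tool_rot"])
print("t",round(s["t"],2),"p",np.round(p,4),"F",np.round(s["force"],1),"gap",round(s["finger_gap"],3),"gf",round(s["gripper_force"],1))
M=r.as_matrix(); y=M[:,1]; print("tilt deg",np.round(np.degrees(np.arccos(-M[2,2])),2),"close dir",np.round(y,3))
# correction back to upright (tool rotvec)
ang=np.arctan2(M[1,0],M[0,0]); T=R.from_matrix([[np.cos(ang),np.sin(ang),0],[np.sin(ang),-np.cos(ang),0],[0,0,-1]])
print("upright rotvec deg",np.round((r.inv()*T).as_rotvec(degrees=True),2))
for a in sys.argv[1:]:
    t=np.array(eval(a)); d=r.inv().apply(t-p); print(a,"tool shift mm",np.round(d*1000,1),"norm",round(np.linalg.norm(d)*1000)); p=t
E
python3 g.py "(.6755,.0122,.16)" "(.6755,.0122,.066)" "(.6755,.0122,.17)" "(.4643,.1525,.17)" "(.4643,.1525,.037)"
```

```text
t 0.1 p [0.2435 0.575  0.2444] F [ 0.1  0.6 -0.1] gap 1.003 gf 0.0
tilt deg 0.11 close dir [ 0.39   0.921 -0.002]
upright rotvec deg [-0.11 -0.02  0.  ]
(.6755,.0122,.16) tool shift mm [-617.4 -349.4   84.9] norm 714
(.6755,.0122,.066) tool shift mm [-0.   0.2 94. ] norm 94
(.6755,.0122,.17) tool shift mm [   0.    -0.2 -104. ] norm 104
(.4643,.1525,.17) tool shift mm [249.2  46.8   0. ] norm 254
(.4643,.1525,.037) tool shift mm [-1.00e-01  2.00e-01  1.33e+02] norm 133
```

Call:
drive_tool([
  [-0.017,-0.01,0,0,0,0,1],
  [-0.034,-0.019,0,0,0,0,1],
  [-0.034,-0.019,0,0,0,0,1],
  [-0.034,-0.019,0,0,0,0,1],
  [-0.034,-0.019,0,0,0,0,1],
  [-0.034,-0.019,0,0,0,0,1],
  [-0.034,-0.019,0,0,0,0,1],
  [-0.034,-0.019,0,0,0,0,1],
  [-0.034,-0.019,0,0,0,0,1],
  [-0.034,-0.019,0,0,0,0,1],
], newtons=40)

```text
t: 1.1
tcp_pos: [0.4711, 0.2813, 0.245]
tool_rot: [0.199, 0.98, -0.0, -0.0]
force: [1.4, -0.0, -0.2]
finger_gap: 1.001
gripper_force: 0.0
```

Call:
drive_tool([
  [-0.034,-0.019,0.009,0,0,0,1],
  [-0.034,-0.019,0.009,0,0,0,1],
  [-0.034,-0.019,0.009,0,0,0,1],
  [-0.034,-0.019,0.009,0,0,0,1],
  [-0.034,-0.019,0.009,0,0,0,1],
  [-0.034,-0.019,0.009,0,0,0,1],
  [-0.034,-0.019,0.009,0,0,0,1],
  [-0.034,-0.019,0.009,0,0,0,1],
  [-0.017,-0.01,0.009,0,0,0,1],
  [0,0,0,0,0,0,1],
])

```text
t: 2.1
tcp_pos: [0.6738, 0.0185, 0.1621]
tool_rot: [0.201, 0.98, -0.0, -0.001]
force: [-1.0, 0.3, -0.7]
finger_gap: 1.002
gripper_force: 0.0
```

```bash
python3 g.py "(.6755,.0122,.066)"; python3 - <<'E'
from h import *
s=snap("scene"); cv2.imwrite("pics/s1.png",s["image"][...,::-1])
E
```

```text
t 2.1 p [0.6738 0.0185 0.1621] F [-1.   0.3 -0.7] gap 1.002 gf 0.0
tilt deg 0.14 close dir [ 0.393  0.919 -0.001]
upright rotvec deg [-0.05 -0.13  0.  ]
(.6755,.0122,.066) tool shift mm [-4.3 -5.1 96.1] norm 96
```

View pics/s1.png

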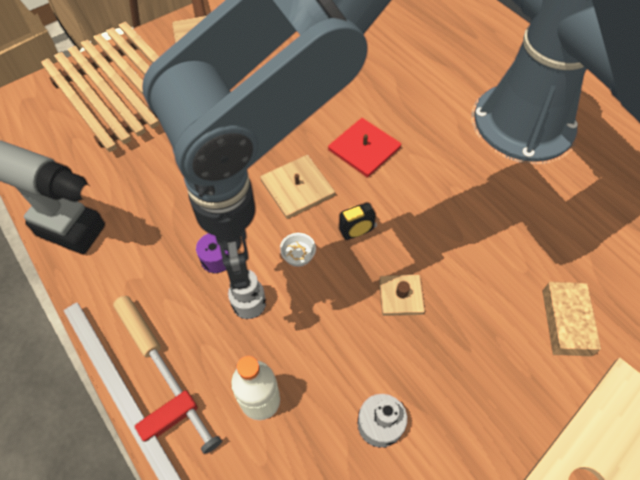

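The scene shows the gripper over stack A at (245,285), clear of the glue at (255,390) and the purple saw at (212,250).

Call:
drive_tool([
  [-0.002,-0.003,0.006,0,0,0,1],
  [-0.002,-0.002,0.01,0,0,0,1],
  [0,0,0.015,0,0,0,1],
  [0,0,0.015,0,0,0,1],
  [0,0,0.015,0,0,0,1],
  [0,0,0.015,0,0,0,1],
  [0,0,0.013,0,0,0,1],
  [0,0,0.007,0,0,0,1],
  [0,0,0,0,0,0,1],
  [0,0,0,0,0,0,1],
])

```text
t: 3.15
tcp_pos: [0.6755, 0.0146, 0.0684]
tool_rot: [0.199, 0.98, 0.0, 0.0]
force: [1.0, 0.0, 0.0]
finger_gap: 1.001
gripper_force: 0.0
```

Call:
drive_tool([
  [0,0,0,0,0,0,0.3],
  [0,0,0,0,0,0,0.1],
  [0,0,0,0,0,0,-0.1],
  [0,0,0,0,0,0,-0.3],
  [0,0,0,0,0,0,-0.5],
  [0,0,0,0,0,0,-1],
  [0,0,0,0,0,0,-1],
  [0,0,0,0,0,0,-1],
])

```text
t: 3.95
tcp_pos: [0.6758, 0.0146, 0.0693]
tool_rot: [0.199, 0.98, -0.0, 0.001]
force: [-1.6, -0.3, 5.1]
finger_gap: 0.5
gripper_force: 41.1
```

Call:
drive_tool([
  [0,0,-0.005,0,0,0,-1],
  [0,0,-0.01,0,0,0,-1],
  [0,0,-0.015,0,0,0,-1],
  [0,0,-0.02,0,0,0,-1],
  [0,0,-0.02,0,0,0,-1],
  [0,0,-0.02,0,0,0,-1],
  [0,0,-0.01,0,0,0,-1],
  [0,0,0,0,0,0,-1],
])

```text
t: 4.75
tcp_pos: [0.6765, 0.0146, 0.1709]
tool_rot: [0.199, 0.98, 0.0, 0.002]
force: [-1.0, -0.8, -0.6]
finger_gap: 0.5
gripper_force: 40.7
```

```bash
python3 g.py "(.4643,.1525,.17)" "(.4643,.1525,.041)"; python3 - <<'E'
from h import *
s=snap("scene"); cv2.imwrite("pics/s2.png",s["image"][...,::-1]); np.save("s2.npy",s,allow_pickle=True)
P=cloud(s).reshape(-1,3)
w=P[(np.hypot(P[:,0]-.676,P[:,1]-.013)<.05)&(P[:,2]>.008)]
h,e=np.histogram(w[:,2],bins=np.arange(.008,.25,.004)); print([(round(float(e[i]+.002),3),int(c)) for i,c in enumerate(h) if c>8])
q=w[(w[:,2]>.036)&(w[:,2]<.05)]; print(cv2.minEnclosingCircle(q[:,:2].astype(np.float32)))
I=s["image"][180:340,140:360]; cv2.imwrite("pics/c2.png",cv2.resize(I,None,fx=3.5,fy=3.5,interpolation=cv2.INTER_CUBIC)[...,::-1])
E
```

```text
t 4.75 p [0.6765 0.0146 0.1709] F [-1.  -0.8 -0.6] gap 0.5 gf 40.7
tilt deg 0.27 close dir [0.39  0.921 0.001]
upright rotvec deg [0.07 0.26 0.  ]
(.4643,.1525,.17) tool shift mm [ 2.492e+02  4.420e+01 -2.000e-01] norm 253
(.4643,.1525,.041) tool shift mm [  0.6  -0.2 129. ] norm 129
[(0.01, 28), (0.014, 37), (0.018, 35), (0.022, 37), (0.026, 38), (0.03, 36), (0.034, 44), (0.038, 69), (0.042, 715), (0.046, 156), (0.146, 11), (0.15, 12), (0.154, 9), (0.158, 16), (0.162, 14), (0.166, 24), (0.17, 31), (0.174, 17), (0.178, 102), (0.218, 10), (0.222, 33), (0.226, 70), (0.23, 43), (0.234, 23), (0.238, 20), (0.242, 22), (0.246, 20)]
((0.6755766868591309, 0.013711975887417793), 0.029135754331946373)
```

View pics/c2.png

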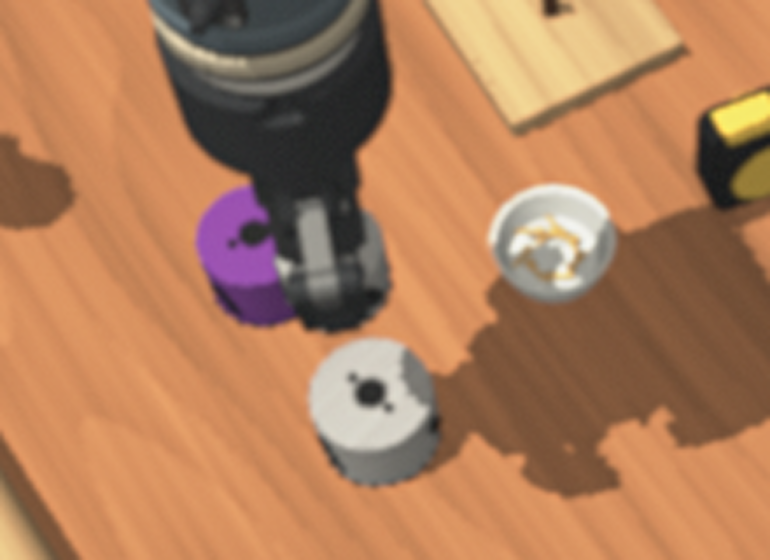

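The crop shows the 44 mm saw held by the gripper at about (330,270), with the 57 mm saw left standing at (375,400), undisturbed and clear of the purple one.

Call:
drive_tool([
  [0.012,0.002,0,0,0,0,-1],
  [0.025,0.004,0,0,0,0,-1],
  [0.03,0.006,0,0,0,0,-1],
  [0.03,0.006,0,0,0,0,-1],
  [0.03,0.006,0,0,0,0,-1],
  [0.03,0.006,0,0,0,0,-1],
  [0.03,0.006,0,0,0,0,-1],
  [0.03,0.004,0,0,0,0,-1],
  [0.02,0.004,0,0,0,0,-1],
  [0.012,0,0,0,0,0,-1],
])

```text
t: 5.8
tcp_pos: [0.4596, 0.1534, 0.1674]
tool_rot: [0.198, 0.98, -0.001, -0.002]
force: [0.7, 0.2, -0.2]
finger_gap: 0.502
gripper_force: 40.7
```

Call:
drive_tool([
  [0,0,0,0,0,0,-1],
  [0,0,0.01,0,0,0,-1],
  [0,0,0.02,0,0,0,-1],
  [0,0,0.02,0,0,0,-1],
  [0,0,0.01,0,0,0,-1],
  [0,0,0,0,0,0,-1],
])

```text
t: 6.4
tcp_pos: [0.463, 0.1517, 0.1066]
tool_rot: [0.2, 0.98, -0.0, -0.001]
force: [0.6, 0.1, -0.5]
finger_gap: 0.498
gripper_force: 40.8
```

```bash
python3 g.py "(.4643,.1525,.1)" "(.4643,.1525,.041)"
```

```text
t 6.4 p [0.463  0.1517 0.1066] F [ 0.6  0.1 -0.5] gap 0.498 gf 40.8
tilt deg 0.18 close dir [ 0.391  0.92  -0.002]
upright rotvec deg [-0.09 -0.15  0.  ]
(.4643,.1525,.1) tool shift mm [-0.9  1.2  6.5] norm 7
(.4643,.1525,.041) tool shift mm [-0.2  0.1 59. ] norm 59
```

Call:
drive_tool([
  [-0.001,0.001,0.008,0,0,0,-1],
  [0,0,0.012,0,0,0,-1],
  [0,0,0.012,0,0,0,-1],
  [0,0,0.012,0,0,0,-1],
  [0,0,0.01,0,0,0,-1],
  [0,0,0.006,0,0,0,-1],
  [0,0,0.003,0,0,0,-1],
  [0,0,0,0,0,0,-1],
  [0,0,0,0,0,0,-1],
])

```text
t: 7.3
tcp_pos: [0.4646, 0.1529, 0.0455]
tool_rot: [0.199, 0.98, 0.0, 0.0]
force: [0.8, -0.8, -1.0]
finger_gap: 0.498
gripper_force: 40.8
```

Call:
drive_tool([
  [0,0,0.001,0,0,0,-1],
  [0,0,0.001,0,0,0,-1],
  [0,0,0,0,0,0,-1],
])

```text
t: 7.6
tcp_pos: [0.4645, 0.1529, 0.0435]
tool_rot: [0.199, 0.98, 0.0, 0.0]
force: [-0.9, 0.1, -1.0]
finger_gap: 0.498
gripper_force: 40.8
```

Call:
drive_tool([
  [0,0,0.001,0,0,0,-1],
  [0,0,0.001,0,0,0,-1],
  [0,0,0.0005,0,0,0,-1],
  [0,0,0,0,0,0,-1],
])

```text
t: 8.0
tcp_pos: [0.4644, 0.1529, 0.0407]
tool_rot: [0.199, 0.98, -0.0, -0.0]
force: [-0.3, -0.1, -0.7]
finger_gap: 0.499
gripper_force: 40.8
```

Call:
drive_tool([
  [0,0,0.0005,0,0,0,-1],
  [0,0,0.0005,0,0,0,-1],
  [0,0,0,0,0,0,-1],
])

```text
t: 8.3
tcp_pos: [0.4644, 0.1529, 0.0403]
tool_rot: [0.199, 0.98, 0.0, 0.0]
force: [-0.8, 0.2, 4.0]
finger_gap: 0.499
gripper_force: 41.3
```

Call:
drive_tool([
  [0,0,0,0,0,0,0.1],
  [0,0,0,0,0,0,0.2],
  [0,0,0,0,0,0,0.4],
  [0,0,0,0,0,0,0.7],
  [0,0,0,0,0,0,1],
  [0,0,-0.01,0,0,0,1],
  [0,0,-0.02,0,0,0,1],
  [0,0,-0.03,0,0,0,1],
  [0,0,-0.03,0,0,0,1],
  [0,0,-0.01,0,0,0,1],
])

```text
t: 9.3
tcp_pos: [0.4659, 0.1531, 0.1429]
tool_rot: [0.199, 0.98, 0.001, 0.003]
force: [1.1, -0.8, -0.6]
finger_gap: 0.999
gripper_force: 0.0
```

```bash
python3 g.py "(.676,.0143,.14)" "(.676,.0143,.034)"; cat > chk.py <<'E'
import sys
from h import *
x,y,lo,hi=map(float,sys.argv[1:5])
for n in("scene","top"):
    P=cloud(snap(n)).reshape(-1,3); q=P[(np.hypot(P[:,0]-x,P[:,1]-y)<.05)&(P[:,2]>lo)&(P[:,2]<hi)]
    if len(q)>10:
        c,r=cv2.minEnclosingCircle(q[:,:2].astype(np.float32)); print(n,len(q),np.round(c,4),round(r,4),"z",np.round(np.percentile(q[:,2],[10,50,90]),4))
E
python3 chk.py .4644 .1525 .04 .06
```

```text
t 9.3 p [0.4659 0.1531 0.1429] F [ 1.1 -0.8 -0.6] gap 0.999 gf 0.0
tilt deg 0.32 close dir [0.39  0.921 0.003]
upright rotvec deg [0.15 0.28 0.  ]
(.676,.0143,.14) tool shift mm [-247.6  -45.9    4. ] norm 252
(.676,.0143,.034) tool shift mm [  0.5  -0.3 106. ] norm 106
scene 530 [0.4658 0.1505] 0.0229 z [0.0448 0.0472 0.0491]
```

The 44 mm saw sits with its cap at 49 mm, so it is flat on its block. Next is the 57.

Call:
drive_tool([
  [-0.012,-0.002,0,0,0,0,1],
  [-0.025,-0.004,0,0,0,0,1],
  [-0.03,-0.006,0,0,0,0,1],
  [-0.03,-0.006,0,0,0,0,1],
  [-0.03,-0.006,0,0,0,0,1],
  [-0.03,-0.006,0,0,0,0,1],
  [-0.03,-0.006,0,0,0,0,1],
  [-0.03,-0.006,0,0,0,0,1],
  [-0.02,-0.004,0,0,0,0,1],
  [-0.01,0,0,0,0,0,1],
])

```text
t: 10.4
tcp_pos: [0.6752, 0.0119, 0.1375]
tool_rot: [0.2, 0.98, -0.0, -0.001]
force: [-0.7, 0.1, 0.2]
finger_gap: 1.003
gripper_force: 0.0
```

Call:
drive_tool([
  [0,0,0,0,0,0,1],
  [0,0,0.01,0,0,0,1],
  [0,0,0.015,0,0,0,1],
  [0,0,0.015,0,0,0,1],
  [0,0,0.01,0,0,0,1],
  [0,0,0,0,0,0,1],
])

```text
t: 11.0
tcp_pos: [0.6719, 0.0148, 0.0871]
tool_rot: [0.199, 0.98, -0.0, -0.003]
force: [0.5, -0.5, 0.1]
finger_gap: 1.0
gripper_force: 0.0
```

```bash
python3 g.py "(.676,.0143,.07)" "(.676,.0143,.034)"
```

```text
t 11.0 p [0.6719 0.0148 0.0871] F [ 0.5 -0.5  0.1] gap 1.0 gf 0.0
tilt deg 0.3 close dir [ 0.39   0.921 -0.001]
upright rotvec deg [-0.08 -0.29  0.  ]
(.676,.0143,.07) tool shift mm [-4.1  1.2 17.1] norm 18
(.676,.0143,.034) tool shift mm [-0.2  0.  36. ] norm 36
```

Call:
drive_tool([
  [-0.002,0.001,0.005,0,0,0,1],
  [-0.001,0,0.01,0,0,0,1],
  [0,0,0.01,0,0,0,1],
  [0,0,0.012,0,0,0,1],
  [0,0,0.01,0,0,0,1],
  [0,0,0.006,0,0,0,1],
  [0,0,0,0,0,0,1],
  [0,0,0,0,0,0,1],
])

```text
t: 11.8
tcp_pos: [0.6771, 0.0139, 0.0367]
tool_rot: [0.199, 0.98, -0.0, -0.0]
force: [0.2, 0.1, 0.2]
finger_gap: 1.001
gripper_force: 0.0
```

Call:
drive_tool([
  [0,0,0,0,0,0,0.6],
  [0,0,0,0,0,0,0.4],
  [0,0,0,0,0,0,0.2],
  [0,0,0,0,0,0,0],
  [0,0,0,0,0,0,-1],
  [0,0,0,0,0,0,-1],
  [0,0,0,0,0,0,-1],
])

```text
t: 12.5
tcp_pos: [0.6776, 0.0139, 0.0379]
tool_rot: [0.199, 0.98, 0.0, 0.001]
force: [0.4, -0.2, 5.2]
finger_gap: 0.642
gripper_force: 42.2
```

Call:
drive_tool([
  [0,0,-0.005,0,0,0,-1],
  [0,0,-0.01,0,0,0,-1],
  [0,0,-0.02,0,0,0,-1],
  [0,0,-0.025,0,0,0,-1],
  [0,0,-0.025,0,0,0,-1],
  [0,0,-0.02,0,0,0,-1],
  [0,0,-0.015,0,0,0,-1],
  [0,0,-0.005,0,0,0,-1],
  [0,0,0,0,0,0,-1],
])

```text
t: 13.4
tcp_pos: [0.6772, 0.0139, 0.1624]
tool_rot: [0.199, 0.98, 0.0, 0.001]
force: [0.0, 0.7, -1.6]
finger_gap: 0.643
gripper_force: 42.6
```

```bash
python3 g.py "(.5907,-.317,.155)" "(.5907,-.317,.053)"
```

```text
t 13.4 p [0.6772 0.0139 0.1624] F [ 0.   0.7 -1.6] gap 0.643 gf 42.6
tilt deg 0.06 close dir [0.39  0.921 0.   ]
upright rotvec deg [0.01 0.06 0.  ]
(.5907,-.317,.155) tool shift mm [ -49.4 -338.4    7.4] norm 342
(.5907,-.317,.053) tool shift mm [ 1.00e-01 -0.00e+00  1.02e+02] norm 102
```

Call:
drive_tool([
  [-0.002,-0.012,0,0,0,0,-1],
  [-0.004,-0.025,0,0,0,0,-1],
  [-0.004,-0.03,0,0,0,0,-1],
  [-0.004,-0.03,0,0,0,0,-1],
  [-0.005,-0.03,0,0,0,0,-1],
  [-0.005,-0.03,0,0,0,0,-1],
  [-0.005,-0.03,0,0,0,0,-1],
  [-0.005,-0.03,0,0,0,0,-1],
  [-0.005,-0.03,0,0,0,0,-1],
  [-0.004,-0.03,0,0,0,0,-1],
])

```text
t: 14.4
tcp_pos: [0.6069, -0.2595, 0.1601]
tool_rot: [0.199, 0.98, 0.0, -0.001]
force: [-0.2, -0.3, -1.3]
finger_gap: 0.646
gripper_force: 42.6
```

Call:
drive_tool([
  [-0.004,-0.03,0,0,0,0,-1],
  [-0.002,-0.02,0,0,0,0,-1],
  [0,-0.01,0,0,0,0,-1],
  [0,0,0.01,0,0,0,-1],
  [0,0,0.015,0,0,0,-1],
  [0,0,0.015,0,0,0,-1],
  [0,0,0.01,0,0,0,-1],
  [0,0,0,0,0,0,-1],
  [0,0,0,0,0,0,-1],
])

```text
t: 15.3
tcp_pos: [0.5908, -0.3148, 0.1112]
tool_rot: [0.199, 0.98, 0.0, -0.0]
force: [-0.8, -0.1, -0.5]
finger_gap: 0.639
gripper_force: 42.7
```

```bash
python3 g.py "(.5907,-.317,.1)" "(.5907,-.317,.053)"
```

```text
t 15.3 p [ 0.5908 -0.3148  0.1112] F [-0.8 -0.1 -0.5] gap 0.639 gf 42.7
tilt deg 0.06 close dir [0.389 0.921 0.   ]
upright rotvec deg [ 0.02 -0.05 -0.  ]
(.5907,-.317,.1) tool shift mm [-0.7 -2.1 11.2] norm 11
(.5907,-.317,.053) tool shift mm [-0. -0. 47.] norm 47
```

Call:
drive_tool([
  [-0.002,-0.002,0.006,0,0,0,-1],
  [0,0,0.01,0,0,0,-1],
  [0,0,0.012,0,0,0,-1],
  [0,0,0.012,0,0,0,-1],
  [0,0,0.008,0,0,0,-1],
  [0,0,0.004,0,0,0,-1],
  [0,0,0.002,0,0,0,-1],
  [0,0,0,0,0,0,-1],
  [0,0,0,0,0,0,-1],
])

```text
t: 16.2
tcp_pos: [0.5921, -0.3183, 0.0583]
tool_rot: [0.199, 0.98, -0.0, 0.0]
force: [-0.5, -0.2, -1.7]
finger_gap: 0.64
gripper_force: 42.7
```

Call:
drive_tool([
  [0,0,0.001,0,0,0,-1],
  [0,0,0,0,0,0,-1],
])

```text
t: 16.4
tcp_pos: [0.5919, -0.3182, 0.0572]
tool_rot: [0.199, 0.98, -0.0, 0.0]
force: [0.5, -0.3, -2.5]
finger_gap: 0.643
gripper_force: 42.7
```

Call:
drive_tool([
  [0,0,0.001,0,0,0,-1],
  [0,0,0.001,0,0,0,-1],
  [0,0,0.001,0,0,0,-1],
  [0,0,0.0005,0,0,0,-1],
  [0,0,0,0,0,0,-1],
])

```text
t: 16.9
tcp_pos: [0.5917, -0.318, 0.0531]
tool_rot: [0.199, 0.98, 0.0, -0.0]
force: [-0.2, -0.4, -1.2]
finger_gap: 0.638
gripper_force: 42.7
```

Call:
drive_tool([
  [0,0,0.0005,0,0,0,-1],
  [0,0,0,0,0,0,-1],
])

```text
t: 17.1
tcp_pos: [0.5917, -0.3181, 0.053]
tool_rot: [0.199, 0.98, -0.0, -0.0]
force: [-0.2, 0.3, 0.4]
finger_gap: 0.643
gripper_force: 42.9
```

Call:
drive_tool([
  [0,0,0.0005,0,0,0,-1],
  [0,0,0,0,0,0,-1],
])

```text
t: 17.3
tcp_pos: [0.5917, -0.3181, 0.0529]
tool_rot: [0.199, 0.98, -0.0, -0.0]
force: [-1.5, 1.0, 2.8]
finger_gap: 0.643
gripper_force: 43.1
```

Call:
drive_tool([
  [0,0,0,0,0,0,0.4],
  [0,0,0,0,0,0,0.5],
  [0,0,0,0,0,0,0.7],
  [0,0,0,0,0,0,1],
  [0,0,0,0,0,0,1],
  [0,0,-0.01,0,0,0,1],
  [0,0,-0.02,0,0,0,1],
  [0,0,-0.03,0,0,0,1],
  [0,0,-0.03,0,0,0,1],
  [0,0,-0.02,0,0,0,1],
])

```text
t: 18.3
tcp_pos: [0.5926, -0.3187, 0.1655]
tool_rot: [0.199, 0.98, -0.001, 0.002]
force: [0.2, -0.1, -0.7]
finger_gap: 1.003
gripper_force: 0.0
```

```bash
python3 chk.py .5907 -.317 .05 .07;  python3 chk.py .6215 .2955 .036 .05; python3 g.py "(.6185,.2961,.16)" "(.6185,.2961,.069)"
```

```text
scene 607 [ 0.5906 -0.3191] 0.0309 z [0.0549 0.0576 0.0594]
top 305 [ 0.5924 -0.315 ] 0.0283 z [0.0553 0.059  0.062 ]
scene 1284 [0.6217 0.2943] 0.0344 z [0.0403 0.0421 0.044 ]
top 584 [0.6222 0.2962] 0.0347 z [0.041  0.0439 0.0468]
t 18.5 p [ 0.5917 -0.318   0.1628] F [-0.4  0.2 -0.9] gap 1.002 gf 0.0
tilt deg 0.04 close dir [ 0.39   0.921 -0.   ]
upright rotvec deg [-0.01  0.04 -0.  ]
(.6185,.2961,.16) tool shift mm [214.9 575.9   2.5] norm 615
(.6185,.2961,.069) tool shift mm [ 0.1  0.  91. ] norm 91
```

Call:
drive_tool([
  [0.006,0.017,0,0,0,0,1],
  [0.012,0.032,0,0,0,0,1],
  [0.014,0.037,0,0,0,0,1],
  [0.014,0.037,0,0,0,0,1],
  [0.014,0.037,0,0,0,0,1],
  [0.014,0.037,0,0,0,0,1],
  [0.014,0.037,0,0,0,0,1],
  [0.014,0.037,0,0,0,0,1],
  [0.014,0.037,0,0,0,0,1],
  [0.014,0.037,0,0,0,0,1],
])

```text
t: 19.5
tcp_pos: [0.6046, 0.0532, 0.1605]
tool_rot: [0.199, 0.98, -0.0, -0.002]
force: [1.0, 0.8, 0.3]
finger_gap: 0.999
gripper_force: 0.0
```

Call:
drive_tool([
  [0.014,0.037,0,0,0,0,1],
  [0.014,0.037,0,0,0,0,1],
  [0.014,0.037,0,0,0,0,1],
  [0.014,0.037,0,0,0,0,1],
  [0.014,0.037,0,0,0,0,1],
  [0.012,0.032,0,0,0,0,1],
  [0.006,0.016,0,0,0,0,1],
  [0,0,0,0,0,0,1],
  [0,0,0.01,0,0,0,1],
  [0,0,0,0,0,0,1],
])

```text
t: 20.5
tcp_pos: [0.6152, 0.297, 0.1501]
tool_rot: [0.2, 0.98, -0.001, -0.002]
force: [0.1, 0.8, -1.5]
finger_gap: 0.999
gripper_force: 0.0
```

```bash
python3 g.py "(.6185,.2961,.1)" "(.6185,.2961,.069)"
```

```text
t 20.5 p [0.6152 0.297  0.1501] F [ 0.1  0.8 -1.5] gap 0.999 gf 0.0
tilt deg 0.28 close dir [ 0.392  0.92  -0.004]
upright rotvec deg [-0.2  -0.19  0.  ]
(.6185,.2961,.1) tool shift mm [-3.5  0.7 50.1] norm 50
(.6185,.2961,.069) tool shift mm [-0.1  0.1 31. ] norm 31
```

Call:
drive_tool([
  [-0.001,0,0.008,0,0,0,1],
  [-0.001,0,0.012,0,0,0,1],
  [0,0,0.015,0,0,0,1],
  [0,0,0.015,0,0,0,1],
  [0,0,0.012,0,0,0,1],
  [0,0,0.01,0,0,0,1],
  [0,0,0.006,0,0,0,1],
  [0,0,0,0,0,0,1],
  [0,0,0,0,0,0,1],
])

```text
t: 21.4
tcp_pos: [0.6186, 0.2985, 0.0745]
tool_rot: [0.199, 0.98, 0.0, 0.0]
force: [0.1, 0.5, 0.0]
finger_gap: 1.001
gripper_force: 0.0
```

```bash
python3 g.py "(.6185,.2961,.069)"
```

```text
t 21.4 p [0.6186 0.2985 0.0745] F [0.1 0.5 0. ] gap 1.001 gf 0.0
tilt deg 0.04 close dir [0.39  0.921 0.   ]
upright rotvec deg [0.02 0.03 0.  ]
(.6185,.2961,.069) tool shift mm [-0.8 -2.3  5.5] norm 6
```

Call:
drive_tool([
  [-0.001,-0.002,0.003,0,0,0,1],
  [0,0,0.003,0,0,0,0.6],
  [0,0,0,0,0,0,0.2],
  [0,0,0,0,0,0,0],
  [0,0,0,0,0,0,-0.2],
  [0,0,0,0,0,0,-0.4],
  [0,0,0,0,0,0,-0.6],
  [0,0,0,0,0,0,-1],
  [0,0,0,0,0,0,-1],
  [0,0,0,0,0,0,-1],
])

```text
t: 22.4
tcp_pos: [0.6188, 0.2962, 0.0687]
tool_rot: [0.199, 0.98, 0.0, 0.0]
force: [0.1, -1.0, 2.5]
finger_gap: 0.361
gripper_force: 39.8
```

Call:
drive_tool([
  [0,0,-0.005,0,0,0,-1],
  [0,0,-0.01,0,0,0,-1],
  [0,0,-0.015,0,0,0,-1],
  [0,0,-0.02,0,0,0,-1],
  [0,0,-0.02,0,0,0,-1],
  [0,0,-0.02,0,0,0,-1],
  [0,0,-0.01,0,0,0,-1],
  [0,0,0,0,0,0,-1],
])

```text
t: 23.2
tcp_pos: [0.6198, 0.2966, 0.1711]
tool_rot: [0.199, 0.98, 0.001, 0.002]
force: [0.7, -0.7, -1.0]
finger_gap: 0.358
gripper_force: 39.6
```

```bash
python3 g.py "(.4775,-.1335,.165)" "(.4775,-.1335,.042)"
```

```text
t 23.2 p [0.6198 0.2966 0.1711] F [ 0.7 -0.7 -1. ] gap 0.358 gf 39.6
tilt deg 0.28 close dir [0.39  0.921 0.003]
upright rotvec deg [0.18 0.22 0.  ]
(.4775,-.1335,.165) tool shift mm [ -36.7 -451.5    4.8] norm 453
(.4775,-.1335,.042) tool shift mm [  0.5  -0.4 123. ] norm 123
```

Call:
drive_tool([
  [-0.001,-0.012,0,0,0,0,-1],
  [-0.002,-0.024,0,0,0,0,-1],
  [-0.003,-0.034,0,0,0,0,-1],
  [-0.003,-0.034,0,0,0,0,-1],
  [-0.003,-0.034,0,0,0,0,-1],
  [-0.003,-0.034,0,0,0,0,-1],
  [-0.003,-0.034,0,0,0,0,-1],
  [-0.003,-0.034,0,0,0,0,-1],
  [-0.003,-0.034,0,0,0,0,-1],
  [-0.003,-0.034,0,0,0,0,-1],
])

```text
t: 24.2
tcp_pos: [0.521, 0.0005, 0.1672]
tool_rot: [0.199, 0.98, -0.0, -0.002]
force: [-0.2, 0.4, -0.1]
finger_gap: 0.362
gripper_force: 39.7
```

Call:
drive_tool([
  [-0.003,-0.034,0,0,0,0,-1],
  [-0.003,-0.034,0,0,0,0,-1],
  [-0.003,-0.034,0,0,0,0,-1],
  [-0.001,-0.025,0,0,0,0,-1],
  [0,-0.012,0,0,0,0,-1],
  [0,0,0.01,0,0,0,-1],
  [0,0,0.02,0,0,0,-1],
  [0,0,0.02,0,0,0,-1],
  [0,0,0.01,0,0,0,-1],
  [0,0,0,0,0,0,-1],
])

```text
t: 25.2
tcp_pos: [0.477, -0.1283, 0.1065]
tool_rot: [0.198, 0.98, 0.001, -0.002]
force: [-0.5, -0.3, -0.7]
finger_gap: 0.362
gripper_force: 39.7
```

Call:
drive_tool([
  [0,0,0,0,0,0,-1],
  [0,0,0,0,0,0,-1],
])

```text
t: 25.4
tcp_pos: [0.4788, -0.1298, 0.1089]
tool_rot: [0.199, 0.98, -0.0, 0.001]
force: [0.3, -0.6, -0.5]
finger_gap: 0.361
gripper_force: 39.7
```

```bash
python3 g.py "(.4772,-.1335,.1)" "(.4772,-.1335,.04)"
```

```text
t 25.4 p [ 0.4788 -0.1298  0.1089] F [ 0.3 -0.6 -0.5] gap 0.361 gf 39.7
tilt deg 0.08 close dir [ 0.39   0.921 -0.   ]
upright rotvec deg [-0.    0.08 -0.  ]
(.4772,-.1335,.1) tool shift mm [-0.  -4.1  8.9] norm 10
(.4772,-.1335,.04) tool shift mm [ 0.1  0.  60. ] norm 60
```

Call:
drive_tool([
  [0,-0.002,0.005,0,0,0,-1],
  [0,-0.002,0.01,0,0,0,-1],
  [0,0,0.013,0,0,0,-1],
  [0,0,0.013,0,0,0,-1],
  [0,0,0.012,0,0,0,-1],
  [0,0,0.007,0,0,0,-1],
  [0,0,0.003,0,0,0,-1],
  [0,0,0.001,0,0,0,-1],
  [0,0,0,0,0,0,-1],
])

```text
t: 26.3
tcp_pos: [0.4768, -0.1336, 0.0444]
tool_rot: [0.199, 0.98, -0.0, 0.0]
force: [0.4, 0.2, -0.0]
finger_gap: 0.363
gripper_force: 39.7
```

Call:
drive_tool([
  [0,0,0.001,0,0,0,-1],
  [0,0,0,0,0,0,-1],
])

```text
t: 26.5
tcp_pos: [0.4769, -0.1336, 0.0436]
tool_rot: [0.199, 0.98, -0.0, 0.0]
force: [-0.9, -0.7, -1.0]
finger_gap: 0.36
gripper_force: 39.7
```

Call:
drive_tool([
  [0,0,0.001,0,0,0,-1],
  [0,0,0.001,0,0,0,-1],
  [0,0,0.001,0,0,0,-1],
  [0,0,0.0005,0,0,0,-1],
  [0,0,0,0,0,0,-1],
])

```text
t: 27.0
tcp_pos: [0.4766, -0.1336, 0.0397]
tool_rot: [0.199, 0.98, 0.0, -0.0]
force: [-0.3, -0.6, -0.7]
finger_gap: 0.363
gripper_force: 39.7
```

Call:
drive_tool([
  [0,0,0.0005,0,0,0,-1],
  [0,0,0,0,0,0,-1],
])

```text
t: 27.2
tcp_pos: [0.4766, -0.1336, 0.0396]
tool_rot: [0.199, 0.98, -0.0, 0.0]
force: [-0.1, 0.3, 4.4]
finger_gap: 0.363
gripper_force: 40.1
```

Call:
drive_tool([
  [0,0,0,0,0,0,-0.2],
  [0,0,0,0,0,0,0],
  [0,0,0,0,0,0,0.3],
  [0,0,0,0,0,0,0.7],
  [0,0,0,0,0,0,1],
  [0,0,-0.01,0,0,0,1],
  [0,0,-0.02,0,0,0,1],
  [0,0,-0.03,0,0,0,1],
  [0,0,-0.03,0,0,0,1],
  [0,0,-0.015,0,0,0,1],
])

```text
t: 28.2
tcp_pos: [0.4775, -0.134, 0.1472]
tool_rot: [0.199, 0.98, -0.001, 0.002]
force: [0.7, 0.4, -0.7]
finger_gap: 0.999
gripper_force: 0.0
```

```bash
python3 chk.py .477 -.1335 .044 .06;  python3 chk.py .6215 .2955 .036 .05; python3 g.py "(.622,.2953,.145)" "(.622,.2953,.037)"
```

```text
scene 209 [ 0.4741 -0.1335] 0.0174 z [0.0458 0.0477 0.0498]
scene 1837 [0.6215 0.2941] 0.0345 z [0.0403 0.042  0.0439]
top 820 [0.6227 0.2969] 0.0349 z [0.0411 0.0442 0.047 ]
t 28.4 p [ 0.4765 -0.1335  0.1447] F [-1.2  0.7  0.2] gap 0.999 gf 0.0
tilt deg 0.04 close dir [ 0.39   0.921 -0.   ]
upright rotvec deg [-0.01  0.04 -0.  ]
(.622,.2953,.145) tool shift mm [ 3.330e+01  4.516e+02 -4.000e-01] norm 453
(.622,.2953,.037) tool shift mm [1.00e-01 0.00e+00 1.08e+02] norm 108
```

The 32 is seated with its cap at 49 mm. Now the 68.

Call:
drive_tool([
  [0.001,0.012,0,0,0,0,1],
  [0.002,0.024,0,0,0,0,1],
  [0.003,0.034,0,0,0,0,1],
  [0.003,0.034,0,0,0,0,1],
  [0.003,0.034,0,0,0,0,1],
  [0.003,0.034,0,0,0,0,1],
  [0.003,0.034,0,0,0,0,1],
  [0.003,0.034,0,0,0,0,1],
  [0.003,0.034,0,0,0,0,1],
  [0.003,0.034,0,0,0,0,1],
])

```text
t: 29.4
tcp_pos: [0.571, 0.1628, 0.1425]
tool_rot: [0.199, 0.98, -0.0, -0.002]
force: [-0.4, -0.1, -0.4]
finger_gap: 0.998
gripper_force: 0.0
```

Call:
drive_tool([
  [0.003,0.034,0,0,0,0,1],
  [0.003,0.034,0,0,0,0,1],
  [0.002,0.034,0,0,0,0,1],
  [0,0.026,0,0,0,0,1],
  [0,0.015,0,0,0,0,1],
  [0,0,0.01,0,0,0,1],
  [0,0,0.02,0,0,0,1],
  [0,0,0.01,0,0,0,1],
  [0,0,0,0,0,0,1],
  [0,0,0,0,0,0,1],
])

```text
t: 30.4
tcp_pos: [0.6199, 0.2947, 0.1036]
tool_rot: [0.199, 0.98, -0.0, -0.001]
force: [0.4, 1.0, -0.4]
finger_gap: 0.996
gripper_force: 0.0
```

```bash
python3 g.py "(.622,.2953,.1)" "(.622,.2953,.036)"
```

```text
t 30.4 p [0.6199 0.2947 0.1036] F [ 0.4  1.  -0.4] gap 0.996 gf 0.0
tilt deg 0.1 close dir [ 0.391  0.92  -0.001]
upright rotvec deg [-0.06 -0.07  0.  ]
(.622,.2953,.1) tool shift mm [-1.7  1.3  3.6] norm 4
(.622,.2953,.036) tool shift mm [-0.1  0.1 64. ] norm 64
```

Call:
drive_tool([
  [-0.001,0.001,0.006,0,0,0,1],
  [0,0,0.012,0,0,0,1],
  [0,0,0.012,0,0,0,1],
  [0,0,0.006,0,0,0,1],
  [0,0,0,0,0,0,1],
  [0,0,0,0,0,0,1],
  [0,0,0,0,0,0,1],
])

```text
t: 31.1
tcp_pos: [0.622, 0.296, 0.0687]
tool_rot: [0.199, 0.98, 0.0, 0.0]
force: [0.8, -0.7, 0.1]
finger_gap: 1.002
gripper_force: 0.0
```

```bash
python3 g.py "(.622,.2953,.037)"; python3 - <<'E'
from h import *
s=snap("scene"); I=s["image"][330:470,280:480]; cv2.imwrite("pics/c3.png",cv2.resize(I,None,fx=3.5,fy=3.5,interpolation=cv2.INTER_CUBIC)[...,::-1])
E
```

```text
t 31.1 p [0.622  0.296  0.0687] F [ 0.8 -0.7  0.1] gap 1.002 gf 0.0
tilt deg 0.05 close dir [0.39  0.921 0.001]
upright rotvec deg [0.03 0.04 0.  ]
(.622,.2953,.037) tool shift mm [-0.2 -0.7 31.7] norm 32
```

View pics/c3.png

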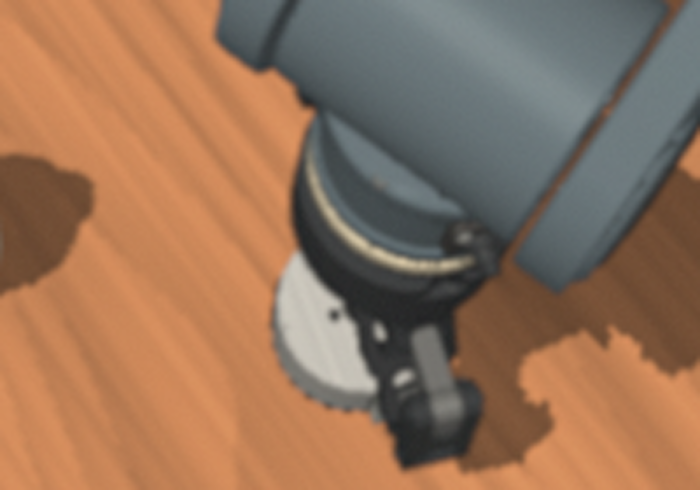

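The crop shows the open fingers straddling the 68 mm saw's cap at (330,330), with the near finger at (435,420) clear of the rim.

Call:
drive_tool([
  [0,-0.001,0.006,0,0,0,1],
  [0,0,0.008,0,0,0,1],
  [0,0,0.008,0,0,0,1],
  [0,0,0.007,0,0,0,1],
  [0,0,0.003,0,0,0,1],
  [0,0,0,0,0,0,1],
  [0,0,0,0,0,0,1],
])

```text
t: 31.85
tcp_pos: [0.6214, 0.295, 0.0362]
tool_rot: [0.199, 0.98, 0.0, 0.0]
force: [-0.2, 0.1, -0.3]
finger_gap: 0.997
gripper_force: 0.0
```

Call:
drive_tool([
  [0,0,0,0,0,0,0.8],
  [0,0,0,0,0,0,0.6],
  [0,0,0,0,0,0,0.4],
  [0,0,0,0,0,0,0.2],
  [0,0,0,0,0,0,-1],
  [0,0,0,0,0,0,-1],
  [0,0,0,0,0,0,-1],
], newtons=50)

```text
t: 32.55
tcp_pos: [0.622, 0.2953, 0.0376]
tool_rot: [0.199, 0.98, 0.001, 0.001]
force: [-0.6, -0.1, 6.2]
finger_gap: 0.777
gripper_force: 56.3
```

Call:
drive_tool([
  [0,0,-0.005,0,0,0,-1],
  [0,0,-0.01,0,0,0,-1],
  [0,0,-0.02,0,0,0,-1],
  [0,0,-0.025,0,0,0,-1],
  [0,0,-0.025,0,0,0,-1],
  [0,0,-0.025,0,0,0,-1],
  [0,0,-0.015,0,0,0,-1],
  [0,0,-0.005,0,0,0,-1],
  [0,0,0,0,0,0,-1],
])

```text
t: 33.45
tcp_pos: [0.6213, 0.2949, 0.1667]
tool_rot: [0.199, 0.98, 0.0, 0.0]
force: [0.4, 0.2, -3.0]
finger_gap: 0.777
gripper_force: 56.4
```

```bash
python3 g.py "(.4766,-.1336,.165)" "(.4766,-.1336,.052)"
```

```text
t 33.45 p [0.6213 0.2949 0.1667] F [ 0.4  0.2 -3. ] gap 0.777 gf 56.4
tilt deg 0.04 close dir [0.39  0.921 0.   ]
upright rotvec deg [0.02 0.03 0.  ]
(.4766,-.1336,.165) tool shift mm [ -33.9 -451.     1.6] norm 452
(.4766,-.1336,.052) tool shift mm [ 1.00e-01 -0.00e+00  1.13e+02] norm 113
```

Call:
drive_tool([
  [-0.001,-0.012,0,0,0,0,-1],
  [-0.002,-0.024,0,0,0,0,-1],
  [-0.003,-0.034,0,0,0,0,-1],
  [-0.003,-0.034,0,0,0,0,-1],
  [-0.003,-0.034,0,0,0,0,-1],
  [-0.003,-0.034,0,0,0,0,-1],
  [-0.003,-0.034,0,0,0,0,-1],
  [-0.003,-0.034,0,0,0,0,-1],
  [-0.003,-0.034,0,0,0,0,-1],
  [-0.003,-0.034,0,0,0,0,-1],
])

```text
t: 34.45
tcp_pos: [0.5239, -0.0007, 0.1651]
tool_rot: [0.199, 0.98, -0.0, -0.002]
force: [0.4, 0.1, -3.1]
finger_gap: 0.776
gripper_force: 56.4
```

Call:
drive_tool([
  [-0.003,-0.034,0,0,0,0,-1],
  [-0.003,-0.034,0,0,0,0,-1],
  [0,-0.034,0,0,0,0,-1],
  [0,-0.027,0,0,0,0,-1],
  [0,-0.014,0,0,0,0,-1],
  [0,0,0.01,0,0,0,-1],
  [0,0,0.02,0,0,0,-1],
  [0,0,0.01,0,0,0,-1],
  [0,0,0,0,0,0,-1],
  [0,0,0,0,0,0,-1],
])

```text
t: 35.45
tcp_pos: [0.4757, -0.1323, 0.1259]
tool_rot: [0.198, 0.98, 0.0, -0.001]
force: [0.5, -0.3, -1.7]
finger_gap: 0.78
gripper_force: 56.5
```

Call:
drive_tool([
  [0,0,0,0,0,0,-1],
  [0,0,0,0,0,0,-1],
])

```text
t: 35.65
tcp_pos: [0.4762, -0.1331, 0.1269]
tool_rot: [0.199, 0.98, -0.0, 0.001]
force: [0.5, -0.6, -2.3]
finger_gap: 0.77
gripper_force: 56.5
```

```bash
python3 g.py "(.4766,-.1336,.1)" "(.4766,-.1336,.0526)"
```

```text
t 35.65 p [ 0.4762 -0.1331  0.1269] F [ 0.5 -0.6 -2.3] gap 0.77 gf 56.5
tilt deg 0.08 close dir [ 0.39   0.921 -0.   ]
upright rotvec deg [-0.01  0.08 -0.  ]
(.4766,-.1336,.1) tool shift mm [-0.5 -0.3 26.9] norm 27
(.4766,-.1336,.0526) tool shift mm [ 0.1  0.  47.4] norm 47
```

Lowering 71 mm of the 74 needed, then creeping.

Call:
drive_tool([
  [0,0,0.006,0,0,0,-1],
  [0,0,0.01,0,0,0,-1],
  [0,0,0.01,0,0,0,-1],
  [0,0,0.01,0,0,0,-1],
  [0,0,0.01,0,0,0,-1],
  [0,0,0.01,0,0,0,-1],
  [0,0,0.008,0,0,0,-1],
  [0,0,0.005,0,0,0,-1],
  [0,0,0.002,0,0,0,-1],
  [0,0,0,0,0,0,-1],
])

```text
t: 36.65
tcp_pos: [0.4757, -0.1331, 0.0551]
tool_rot: [0.199, 0.98, 0.0, -0.0]
force: [0.2, -0.2, -3.1]
finger_gap: 0.777
gripper_force: 56.5
```

Call:
drive_tool([
  [0,0,0,0,0,0,-1],
  [0,0,0,0,0,0,-1],
])

```text
t: 36.85
tcp_pos: [0.476, -0.1333, 0.0557]
tool_rot: [0.199, 0.98, -0.0, 0.0]
force: [0.9, -0.7, -2.1]
finger_gap: 0.778
gripper_force: 56.5
```

Call:
drive_tool([
  [0,0,0.001,0,0,0,-1],
  [0,0,0.001,0,0,0,-1],
  [0,0,0.0005,0,0,0,-1],
  [0,0,0,0,0,0,-1],
])

```text
t: 37.25
tcp_pos: [0.4756, -0.1332, 0.0528]
tool_rot: [0.199, 0.98, 0.0, -0.0]
force: [1.1, -0.1, -2.4]
finger_gap: 0.774
gripper_force: 56.5
```

Call:
drive_tool([
  [0,0,0.0005,0,0,0,-1],
  [0,0,0,0,0,0,-1],
])

```text
t: 37.45
tcp_pos: [0.4757, -0.1332, 0.0526]
tool_rot: [0.199, 0.98, -0.0, 0.0]
force: [-0.9, -0.2, 1.7]
finger_gap: 0.775
gripper_force: 56.9
```

Call:
drive_tool([
  [0,0,0.0005,0,0,0,-1],
  [0,0,0,0,0,0,-1],
])

```text
t: 37.65
tcp_pos: [0.4757, -0.1332, 0.0526]
tool_rot: [0.199, 0.98, -0.0, 0.0]
force: [-0.7, 0.8, 7.7]
finger_gap: 0.775
gripper_force: 57.6
```

Call:
drive_tool([
  [0,0,0,0,0,0,0.6],
  [0,0,0,0,0,0,0.7],
  [0,0,0,0,0,0,0.9],
  [0,0,0,0,0,0,1],
  [0,0,0,0,0,0,1],
  [0,0,-0.008,0,0,0,1],
  [0,0,-0.015,0,0,0,1],
  [0,0,-0.025,0,0,0,1],
  [0,0,-0.03,0,0,0,1],
  [0,0,-0.03,0,0,0,1],
])

```text
t: 38.65
tcp_pos: [0.4754, -0.133, 0.1611]
tool_rot: [0.199, 0.98, 0.0, -0.0]
force: [0.2, -0.3, -0.1]
finger_gap: 0.999
gripper_force: 0.0
```

Call:
drive_tool([
  [0.03,0.03,-0.03,0,0,0,1],
  [0.035,0.035,-0.02,0,0,0,1],
  [0.035,0.035,-0.01,0,0,0,1],
  [0.035,0.035,0,0,0,0,1],
  [0.035,0.035,0,0,0,0,1],
  [0.035,0.035,0,0,0,0,1],
  [0.035,0.035,0,0,0,0,1],
  [0.02,0.02,0,0,0,0,1],
  [0.01,0.01,0,0,0,0,1],
  [0,0,0,0,0,0,1],
])

```text
t: 39.65
tcp_pos: [0.3333, 0.2172, 0.2178]
tool_rot: [0.197, 0.98, 0.0, 0.0]
force: [0.8, -1.2, -0.3]
finger_gap: 1.0
gripper_force: 0.0
```

```bash
python3 g.py; python3 chk.py .4766 -.1335 .05 .07; python3 chk.py .5907 -.317 .05 .07; python3 - <<'E'
from h import *
s=snap("top"); cv2.imwrite("pics/top9.png",s["image"][...,::-1])
s=snap("scene"); cv2.imwrite("pics/s9.png",s["image"][...,::-1])
E
```

```text
t 39.65 p [0.3333 0.2172 0.2178] F [ 0.8 -1.2 -0.3] gap 1.0 gf 0.0
tilt deg 0.03 close dir [0.386 0.922 0.   ]
upright rotvec deg [0.03 0.01 0.  ]
scene 962 [ 0.4743 -0.1344] 0.0356 z [0.0553 0.0577 0.0596]
top 861 [ 0.477  -0.1331] 0.0341 z [0.0565 0.0591 0.0618]
scene 606 [ 0.5894 -0.3185] 0.0309 z [0.0549 0.0577 0.0598]
top 640 [ 0.591  -0.3173] 0.0296 z [0.0562 0.0591 0.062 ]
```

View pics/top9.png

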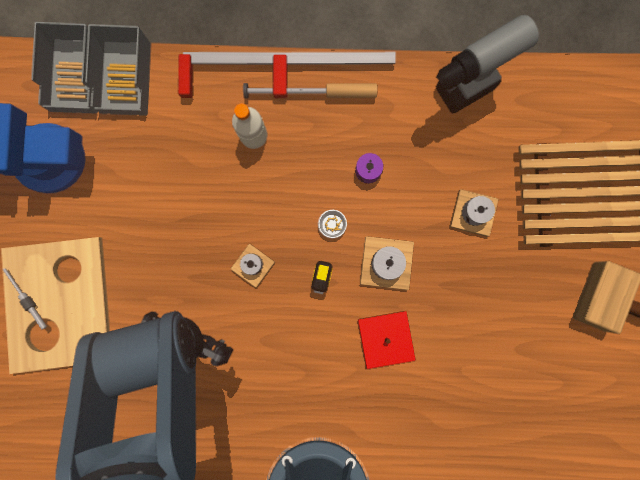

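View pics/s9.png

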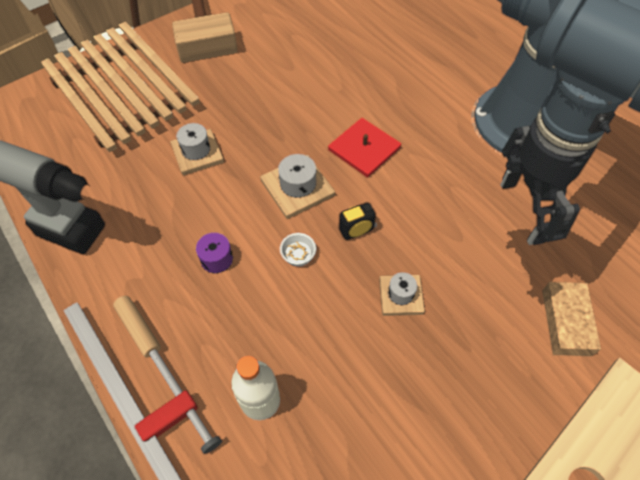

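Both views show the saws on their blocks: the 57 at top (480,210), the 68 over the 32 at (389,263) and the 44 at (250,264). The caps stand at the right heights, the glue, tape and bowl are where they were, and the arm is clear.

```bash
python3 -c "
from station import manip
print(manip.sign_off())"
```

```text
the job is handed in; nothing more can be done
None
```

All four saws are on their blocks as asked (44 mm on the middle, 57 mm on the thick, 68 mm nested over 32 mm on the thin), nothing else was moved, and the job was handed in at about 40 s with no verdict shown.

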